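# Centre the show pumpkin on its display stand

## Robot

A 7-joint arm with a two-finger parallel gripper is mounted at the origin on the work surface. World frame = base frame: x ahead of the robot, y to its left, z up, the work surface at z = 0. Lengths are in m, angles in rad, forces in N, time in s.
With the tool pointing down it reaches from about 0.35 to 0.9 m from the base axis. Payload 8.1 kg.
Tool frame: the origin (TCP) lies at the very end of the fingers, on their centre line; the grasp point (between the pads) lies 19 mm behind it; z points along the fingers, y is the line along which they close (so a half turn about z gives the same grasp; the last joint's range is limited). The gripper opens to 92 mm and grips with 3 to 60 N. Pads are 19 mm wide; open, the fingers measure 130 mm over their backs; the gripper's body (75 mm by 190 mm) begins 47 mm behind the grasp point.
Start: joints at [1.132, 0.434, 0.025, 1.573, -0.012, 1.134, -0.075], TCP at [0.206, -0.59, 0.227] pointing down, gripper open.
Joint ranges: [-2.62, 2.62], [-0.44, 2.09], [-1.27, 1.32], [0.08, 2.57], [-1.32, 4.46], [0.12, 2], [-2.74, 2.74]. Speed limits (rad/s): [2.22, 2.22, 3.01, 3.01, 3.14, 3.14, 3.14].

## Interface

Orientations are given as a rotation vector (axis times angle).
In Python, from cell import readout, cams, job gives the robot as it stands.
- The arm moves only by the tool drive_tool, never from a script. Its argument "commands" is a list of rows, each a list of 3 entries, a list of its own where there are three numbers: the turn, a rotation vector about the tool's x, y, z in rad, then the shift along the tool's x, y, z in cm, then the gripper's target within -1 to 1 (fully open at 1, half-way at 0, shut at -1). A call has 1 to 20 rows; each row is the pose to reach, as a shift and turn from the pose commanded when the call began, along the tool's axes at that moment; what a row does not reach only later rows make up. A row lasts 1/12 s, in which the tool goes at most 41.7 mm and 7.16 degrees, less where a joint would pass 70% of its speed; a pose out of reach is approached as far as the arm can. A call with a gripper value outside its range is refused whole. The fingers move at their own pace and stop on an object; "newtons" is the grip in N (left out, the last holds). Time passes only in rows, so rows that repeat a pose let the fingers close. It gives the time, the measured TCP pose, the force, the opening and the grip force at its end, in the units of the state.
- readout.observe(): the state, without advancing time (a new reading comes with each control period).
- cams.get_image(name): name is "scene" or "side" or "wrist"; returns the picture (400x640x3 uint8, blue, green, red); there is no depth.
- cams.camera_info(name): a dict with "camera_matrix" (3x3 intrinsics, pixels), "R" (3x3) and "t" (3): a world point X has camera coordinates R X + t. Camera axes: x right, y down, z forward; pixel columns grow to the right and rows downward; lengths in m; the calibration is good to about 2 mm. A picture is of the moment at which its call begins: read the wrist's pose just before it. camera_info takes no time and is no camera call; for the wrist camera it gives the pose at the moment of the call.
- job.sign_off(): hands the job in; it is judged then, once.
The state is a dict: "clock": time; "joints": joint angles; "dq": joint speeds; "joint_efforts": joint torques, N m; "position": TCP position; "ee_rot": TCP orientation; "force": force on the tool from outside, world axes, zero at the start; "ft_torque": the same for the moment, N m; "width": opening from 0.0 (shut) to 1.0 (fully open); "gripper_force": force on a finger pad.
Only numpy, scipy, OpenCV 4.12 (cv2) and the standard library are available. Lean on these libraries where they do the work, as an engineer would, in place of code of your own. Each camera call takes 0.05 s, during which the arm holds its last target. There are 200 camera calls.

## Task

The yellow chocolate pumpkin stands off-centre on its white display stand. With light taps of the fingertips, best low against its dark foot, nudge it until the whole foot sits inside the stand's gold ring, upright and still, then take the hand away. It is wobbly and fragile: do not tip it, pinch it, lift it or push it hard, and leave the green pumpkin and everything else on the table alone.

Things in the scene. Friction and masses are not known exactly. Their poses are not given: they have to be found in the camera images.
- yellow_pumpkin: yellow chocolate pumpkin, 50 mm tall, 35 to 70 g. Round dark foot 44 mm across, full width 4 to 12 mm above its underside, tapering below: only the middle 22 mm is flat, so it rocks. On it the yellow pumpkin, 34 mm across, and a thin stem. Origin: centre of the underside, z up. Pushed low on the foot (under 1 N) it slides; pushed higher it rocks and may tip.
- stand_a_top (a point): centre of the top face of the yellow pumpkin's stand: round white plate 96 mm across, 10 mm thick, its top 60 mm above the table, on a 26 mm brass stem and a marble base 80 mm across, fixed to the table. A flat gold ring in the plate (inner diameter 56, outer 62 mm) is concentric with it.
- green_pumpkin: green chocolate pumpkin, 50 mm tall, 35 to 70 g. Round dark foot 44 mm across, full width 4 to 12 mm above its underside, tapering below: only the middle 22 mm is flat, so it rocks. On it the green pumpkin, 34 mm across, and a thin stem. Origin: centre of the underside, z up. Pushed low on the foot (under 1 N) it slides; pushed higher it rocks and may tip. Already centred on the other stand: leave it.
- stand_b_top (a point): centre of the top face of the green pumpkin's stand: round white plate 96 mm across, 10 mm thick, its top 60 mm above the table, on a 26 mm brass stem and a marble base 80 mm across, fixed to the table. A flat gold ring in the plate (inner diameter 56, outer 62 mm) is concentric with it.
- orange_pumpkin: small loose orange pumpkin on the table, 34 mm across, 34 mm tall; origin under its centre. To be left alone.
- sprinkle_jar: jar with a red cap, 60 mm across, 85 mm tall; origin under its centre. To be left alone.
- mug: blue mug, 76 mm across, 90 mm tall; origin under its centre. To be left alone.
- ribbon_spool: orange spool lying flat, 68 mm across, 30 mm tall; origin under its centre. To be left alone.
- gift_box: red box 90 x 70 x 50 mm; origin under its centre. To be left alone.
- spatula: spatula lying on the table, handle towards its own -x. To be left alone.

How it is judged:
At the end, for the whole second after the job is handed in: The yellow pumpkin stands upright (within 0.1 rad) and still on its stand, the centre of its foot within 6 mm of the stand's centre (the foot is then wholly inside the gold ring); the green pumpkin is still on its own stand (horizontal distance between yellow_pumpkin and stand_a_top below 0.006 m and z of yellow_pumpkin in the frame of stand_a_top between -0.003 and 0.003 m and angle between yellow_pumpkin's own z axis and vertical below 0.1 rad and linear speed of yellow_pumpkin below 0.01 m/s and angular speed of yellow_pumpkin below 0.2 rad/s and horizontal distance between green_pumpkin and stand_b_top below 0.012 m); the robot touches nothing.
It fails at once if the yellow pumpkin is tipped by more than about 29 degrees or falls off the stand (angle between yellow_pumpkin's own z axis and vertical above 0.5 rad or z of yellow_pumpkin in the frame of stand_a_top below -0.008 m).
It fails at once if the yellow pumpkin is lifted more than 10 mm off the stand (z of yellow_pumpkin in the frame of stand_a_top above 0.01 m).
It fails at once if the yellow pumpkin is pinched or pushed with more than 12 N (contact force between yellow_pumpkin and the arm above 12 N or contact force between yellow_pumpkin and the fingers above 12 N).
It fails at once if the green pumpkin is moved by more than 8 mm (distance of green_pumpkin from where it was at the start of the episode above 0.008 m).
It fails at once if another loose thing on the table is moved by more than 20 mm (distance of any of orange_pumpkin, sprinkle_jar, mug, ribbon_spool, gift_box, spatula from where it was at the start of the episode above 0.02 m).
It also fails if it takes over 45 s, if anything falls off the work surface, if the arm or the gripper's body presses on something with over 40 N, if the wrist force passes 120 N, or if a joint passes its speed limit or range.

## Working session

There is one attempt and no reset: what is moved stays moved. The work goes in short steps, Python scripts to look and compute and a tool call to move; the robot and the scene stay as the last step left them, time stands still between calls to the robot, and variables do not carry over. Pictures are saved under pics/ and viewed, at most 10 in all, crops included, and the job is handed in when it is done.

Besides the shell and the picture viewer there is one more tool, called as name(argument=value, ...) on one line, values as JSON. drive_tool: Moves the arm, as the interface text tells. Its arguments: {"type":"object","properties":{"commands":{"type":"array"},"newtons":{"type":"number"}},"required":["commands"]}

```bash
mkdir -p pics
python3 - <<'E'
from cell import readout,cams
import cv2,numpy as np
s=readout.observe();print({k:np.round(v,3).tolist() for k,v in s.items()})
ims=[]
for n in("scene","side"):
    im=cams.get_image(n);cv2.imwrite(f"pics/{n}0.png",im);i=cams.camera_info(n);print(n,np.round(i["camera_matrix"],1).tolist(),np.round(-i["R"].T@i["t"],3),np.round(i["R"][2],2))
E
```

```text
{'clock': 0.0, 'joints': [1.132, 0.435, 0.025, 1.574, -0.012, 1.134, -0.075], 'dq': [0.0, 0.0, -0.001, -0.002, 0.0, -0.0, 0.001], 'joint_efforts': [0.0, -66.785, 0.985, -31.447, -0.06, 0.043, 0.0], 'position': [0.206, -0.59, 0.226], 'ee_rot': [-3.096, -0.525, 0.001], 'force': [-0.473, 0.766, -0.066], 'ft_torque': [-0.027, -0.036, -0.033], 'gripper_force': 0.0, 'width': 1.0}
scene [[381.8, 0.0, 311.7], [0.0, 381.8, 202.8], [0.0, 0.0, 1.0]] [1.067 0.414 0.622] [-0.63 -0.47 -0.61]
side [[384.9, 0.0, 314.8], [0.0, 384.9, 203.7], [0.0, 0.0, 1.0]] [0.122 0.471 0.725] [ 0.43 -0.54 -0.73]
```

View pics/scene0.png

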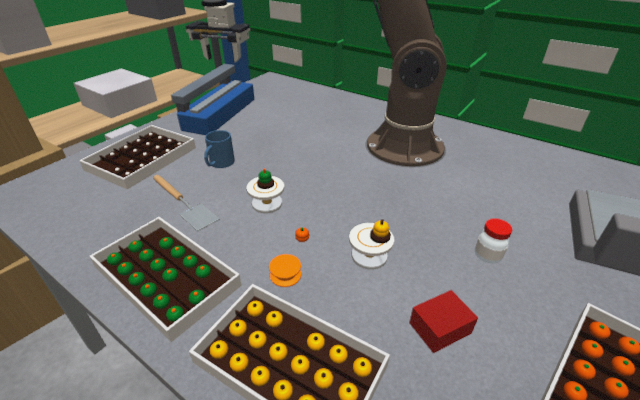

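View pics/side0.png

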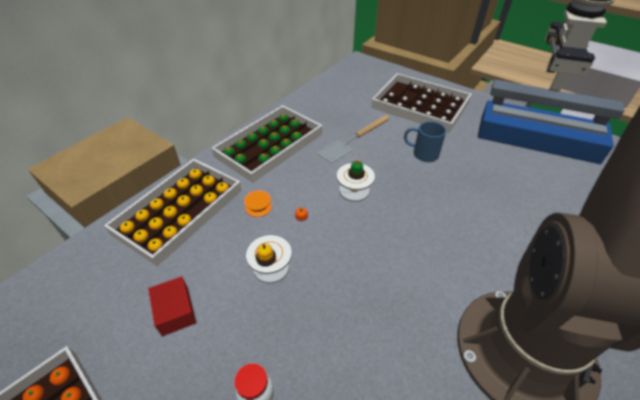

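The scene view shows the yellow pumpkin near (381,230) on its plate at about (372,238). In the side view it is near (264,254) on the plate at (269,257). I'll fit both.

```bash
cat > h.py <<'E'
import cv2,numpy as np
from cell import cams,readout
def proj(i,X):
    c=np.atleast_2d(X)@i["R"].T+i["t"];p=c@i["camera_matrix"].T;return p[:,:2]/p[:,2:]
def unproj(i,uv,z):
    d=i["R"].T@np.linalg.solve(i["camera_matrix"],[*uv,1.]);C=-i["R"].T@i["t"];return C+d*(z-C[2])/d[2]
def circ(c,r,z,n=72):
    a=np.linspace(0,2*np.pi,n,False);return np.c_[c[0]+r*np.cos(a),c[1]+r*np.sin(a),np.full(n,z)]
def overlay(im,i,items,box,k):
    u,v,w,h=box;o=cv2.resize(im[v:v+h,u:u+w],None,fx=k,fy=k,interpolation=cv2.INTER_CUBIC)
    for c,r,z,col in items:
        p=(proj(i,circ(c,r,z))-[u-.5,v-.5])*k;cv2.polylines(o,[p.round().astype(int)],True,col,1)
    return o
E
python3 - <<'E'
from h import *
o=[]
for n,pu,pp,box in(("scene",(372,238),(380,240),(340,210,70,65)),("side",(269,256),(264,259),(235,228,70,65))):
    im=cv2.imread(f"pics/{n}0.png");i=cams.camera_info(n)
    a=unproj(i,pu,.06);b=unproj(i,pp,.068);print(n,a,b)
    for nm,uv in dict(green=(265,187) if n=="scene" else (356,177),orange=(302,239) if n=="scene" else (301,218)).items(): print(nm,unproj(i,uv,.06 if nm=="green" else 0))
    x=overlay(im,i,[(a,.048,.06,(255,0,0)),(b,.022,.068,(0,255,0))],box,5)
    o+=[overlay(im,i,[],box,5),x]
cv2.imwrite("pics/c1.png",np.vstack([np.hstack(o[:2]),np.hstack(o[2:])])[:650])
im=cv2.imread("pics/c1.png");cv2.imwrite("pics/c1.png",cv2.resize(im,None,fx=.92,fy=.92))
E
```

```text
scene [0.51009079 0.15730023 0.06      ] [0.51358837 0.17757144 0.068     ]
green [ 0.50275561 -0.1563952   0.06      ]
orange [ 0.55055498 -0.00281085  0.        ]
side [0.49849908 0.15948498 0.06      ] [0.49704717 0.17514346 0.068     ]
green [ 0.48924458 -0.15563451  0.06      ]
orange [ 0.54773272 -0.00317347  0.        ]
```

View pics/c1.png

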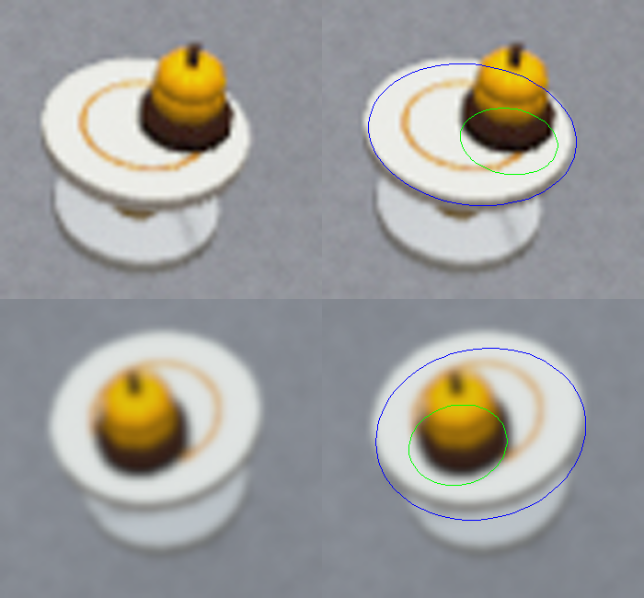

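```bash
cat >> h.py <<'E'
from scipy.optimize import minimize
K=4
def hullmask(i,sh,items,off):
    P=np.vstack([(proj(i,circ(c,r,z))-off+.5)*K for c,r,z in items]).astype(np.float32)
    m=np.zeros(sh,np.uint8);cv2.fillConvexPoly(m,cv2.convexHull(P).round().astype(int),1);return m>0
def fit(im,i,plate,foot):
    "refine plate centre (z .06) and foot centre; returns both"
    c=proj(i,[plate[0],plate[1],.06])[0];s=np.linalg.norm(proj(i,[[plate[0],plate[1],.06],[plate[0]+.048,plate[1],.06],[plate[0],plate[1]+.048,.06]])-c,axis=1).max()*1.7
    u0,v0=np.maximum(c-s,0).astype(int);crop=im[v0:int(c[1]+s),u0:int(c[0]+s)]
    big=cv2.resize(crop,None,fx=K,fy=K,interpolation=cv2.INTER_CUBIC);off=np.array([u0,v0])
    f=big.astype(float);hsv=cv2.cvtColor(big,cv2.COLOR_BGR2HSV)
    V,S=hsv[...,2],hsv[...,1];sat=(f[...,2]-f[...,0])
    yel=(S>170)&(V>90)&(sat>100);dark=(V<100)
    gold=cv2.GaussianBlur(np.clip(sat,0,60)*~cv2.dilate((yel&(S>190)|dark).astype(np.uint8),np.ones((9,9))).astype(bool),(0,0),3)
    def cp(x):
        P=((proj(i,circ(x,.0295,.06,180))-off+.5)*K).astype(np.float32)
        return -cv2.remap(gold.astype(np.float32),P[:,0],P[:,1],cv2.INTER_LINEAR).mean()
    g=[(cp([plate[0]+a,plate[1]+b]),plate[0]+a,plate[1]+b) for a in np.arange(-.014,.015,.002) for b in np.arange(-.014,.015,.002)]
    g=min(g)[1:];pl=minimize(cp,g,method="Nelder-Mead",options=dict(initial_simplex=[g,[g[0]+.002,g[1]],[g[0],g[1]+.002]])).x
    D=cv2.morphologyEx(dark.astype(np.uint8),cv2.MORPH_OPEN,np.ones((5,5)))>0
    near=hullmask(i,D.shape,[(pl,.05,.06),(pl,.05,.075)],off);D&=near
    def cf(x):
        m=hullmask(i,D.shape,[(x,.011,.06),(x,.022,.064),(x,.022,.072)],off)
        stem=hullmask(i,D.shape,[(x,.018,.085),(x,.01,.115)],off)
        return (D&~m&~stem).sum()+(m&~D&~yel).sum()
    g=min((cf([foot[0]+a,foot[1]+b]),foot[0]+a,foot[1]+b) for a in np.arange(-.016,.017,.002) for b in np.arange(-.016,.017,.002))[1:]
    r=minimize(cf,g,method="Nelder-Mead",options=dict(initial_simplex=[g,[g[0]+.002,g[1]],[g[0],g[1]+.002]]))
    return pl,r.x
def both(ims,infos,pl,ft,name=None):
    o=[]
    for im,i in zip(ims,infos):
        p,f=fit(im,i,pl,ft);print("plate",p.round(4),"foot",f.round(4),"rel mm",((f-p)*1e3).round(1))
        c=proj(i,[*p,.06])[0].astype(int)
        h=40 if abs(proj(i,[p[0]+.048,p[1],.06])[0]-c).max()<45 else 100
        v=min(max(c[1]-h,0),400-2*h);u=min(max(c[0]-h,0),640-2*h)
        b=(u,v,2*h,2*h);k=390/(2*h)
        o.append(overlay(im,i,[(p,.048,.06,(255,0,0)),(p,.0295,.06,(255,0,255)),(f,.022,.064,(0,255,0)),(f,.022,.072,(0,255,0))],b,k))
    if name:cv2.imwrite(name,np.hstack(o))
E
python3 - <<'E'
from h import *
N=("scene","side");both([cv2.imread(f"pics/{n}0.png") for n in N],[cams.camera_info(n) for n in N],(.503,.155),(.50,.173),"pics/c2.png")
E
```

```text
plate [0.5073 0.1534] foot [0.4971 0.168 ] rel mm [-10.2  14.7]
plate [0.5065 0.1535] foot [0.5013 0.1671] rel mm [-5.2 13.6]
```

View pics/c2.png

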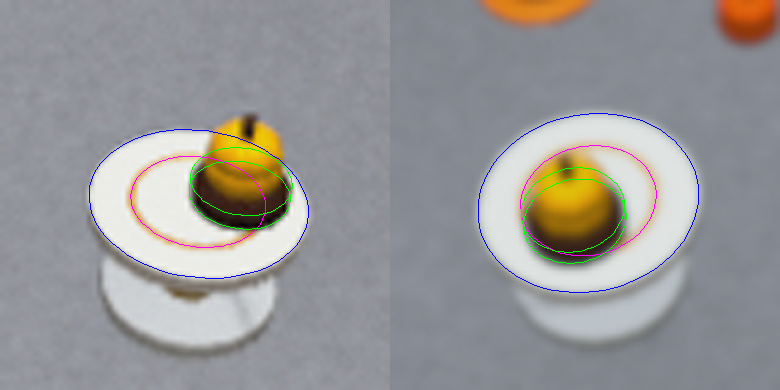

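The fits hold: plate at about (0.507, 0.1535), and the foot offset about (-7.5, +14) mm. I'll move above it now.

drive_tool(commands=[[[0, 0, 0], [52.7, -61.8, 0], 1], [[0, 0, 0], [52.7, -61.8, 0], 1], [[0, 0, 0], [52.7, -61.8, 0], 1], [[0, 0, 0], [52.7, -61.8, 0], 1], [[0, 0, 0], [52.7, -61.8, 0], 1], [[0, 0, 0], [52.7, -61.8, 0], 1], [[0, 0, 0], [52.7, -61.8, 0], 1], [[0, 0, 0], [52.7, -61.8, 0], 1], [[0, 0, 0], [52.7, -61.8, 0], 1], [[0, 0, 0], [52.7, -61.8, 0], 1], [[0, 0, 0], [52.7, -61.8, 0], 1], [[0, 0, 0], [52.7, -61.8, 0], 1], [[0, 0, 0], [52.7, -61.8, 0], 1], [[0, 0, 0], [52.7, -61.8, 0], 1], [[0, 0, 0], [52.7, -61.8, 0], 1], [[0, 0, 0], [52.7, -61.8, 0], 1], [[0, 0, 0], [52.7, -61.8, 0], 1], [[0, 0, 0], [52.7, -61.8, 0], 1], [[0, 0, 0], [52.7, -61.8, 0], 1], [[0, 0, 0], [52.7, -61.8, 0], 1]])

```text
clock: 1.77
position: [0.5004, 0.1724, 0.2266]
ee_rot: [-3.094, -0.531, -0.001]
force: [-0.2, 0.0, 0.1]
width: 0.997
gripper_force: 0.0
```

Run:
```python
from h import *
s=readout.observe();print(s["clock"],s["position"].round(4) if hasattr(s["position"],"round") else s["position"],np.round(s["ee_rot"],3),np.round(s["joints"],2))
im=cams.get_image("wrist");i=cams.camera_info("wrist");cv2.imwrite("pics/w1.png",im)
print((-i["R"].T@i["t"]).round(3),proj(i,[.507,.1535,.06]))
```

```text
1.7667 [0.5004 0.1724 0.2266] [-3.094e+00 -5.310e-01 -1.000e-03] [-0.04  0.33 -0.51  1.77  0.18  1.08 -1.84]
[0.575 0.2   0.385] [[338.64820296 187.05703215]]
```

View pics/w1.png

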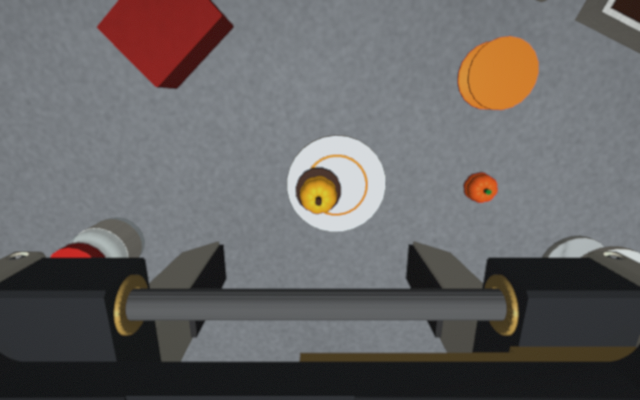

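Wrist view: plate centred near (336,184), foot to its upper left near (321,186), and the jar at the left edge near (90,245).

Run:
```python
from h import *
im=cv2.imread("pics/w1.png");i=cams.camera_info("wrist");both([im],[i],(.507,.1535),(.499,.1675))
s=readout.observe();print(s["position"])
j=cams.camera_info("scene");print("jar",unproj(j,(497,228),.085),unproj(i,(85,255),.085),"orange",unproj(i,(480,188),.017))
```

```text
plate [0.5076 0.1569] foot [0.4988 0.1725] rel mm [-8.8 15.6]
[0.50084558 0.17483534 0.22658664]
jar [0.35478324 0.36622208 0.085     ] [0.36792168 0.36197029 0.085     ] orange [5.49386739e-01 3.25845412e-04 1.70000000e-02]
```

drive_tool(commands=[[[0, 0, -0.08], [0, 0, 2], 1], [[0, 0, -0.16], [0, 0, 4], 1], [[0, 0, -0.16], [0, 0, 6], 1], [[0, 0, -0.16], [0, 0, 8], 1], [[0, 0, -0.16], [0, 0, 8], 1], [[0, 0, -0.16], [0, 0, 8], 1], [[0, 0, -0.16], [0, 0, 8], 1], [[0, 0, -0.16], [0, 0, 8], 1]])

```text
clock: 2.48
position: [0.5007, 0.1673, 0.148]
ee_rot: [-3.046, -0.77, -0.003]
force: [0.8, -0.0, -1.0]
width: 1.001
gripper_force: 0.0
```

```bash
cat > rel.py <<'E'
from h import *
from scipy.spatial.transform import Rotation as Ro
import sys
s=readout.observe();p=np.array(s["position"]);R=Ro.from_rotvec(s["ee_rot"]).as_matrix()
print("pos",p.round(4),"y ax",R[:,1].round(3),"z",R[:,2].round(3),"F",np.round(s["force"],2),s["clock"])
print("cm tool shift to TCP over foot(.499,.168):",(R.T@(np.array([.499,.168,.064])-p)*100).round(2))
N=("scene","side","wrist")[:int(sys.argv[1])]
both([cams.get_image(n) for n in N],[cams.camera_info(n) for n in N],(.507,.1535),(.499,.168) if len(sys.argv)<3 else (.505,.157),sys.argv[-1] if len(sys.argv)>2 else None)
E
python3 rel.py 3
```

```text
pos [0.5007 0.1673 0.148 ] y ax [ 0.475 -0.88   0.   ] z [ 0.002  0.001 -1.   ] F [ 0.85 -0.02 -0.98] 2.4833
cm tool shift to TCP over foot(.499,.168): [-0.13 -0.14  8.4 ]
plate [0.5073 0.1534] foot [0.4972 0.1678] rel mm [-10.2  14.5]
plate [0.506  0.1539] foot [0.5018 0.167 ] rel mm [-4.3 13.1]
plate [0.5071 0.1541] foot [0.4982 0.1693] rel mm [-8.9 15.2]
```

drive_tool(commands=[[[0, 0, 0], [-0.1, -0.1, 2], 1], [[0, 0, 0], [-0.1, -0.1, 4], 1], [[0, 0, 0], [-0.1, -0.1, 5.5], 1], [[0, 0, 0], [-0.1, -0.1, 7], 1], [[0, 0, 0], [-0.1, -0.1, 7.8], 1], [[0, 0, 0], [-0.1, -0.1, 8.4], 1], [[0, 0, 0], [-0.1, -0.1, 8.4], 1], [[0, 0, 0], [-0.1, -0.1, 8.4], 1], [[0, 0, 0], [-0.1, -0.1, 8.4], 1]])

```text
clock: 3.38
position: [0.4991, 0.1677, 0.0635]
ee_rot: [-3.045, -0.771, -0.002]
force: [0.5, 0.7, -0.9]
width: 0.998
gripper_force: 0.0
```

```bash
python3 rel.py 3 x pics/d.png
```

```text
pos [0.4991 0.1677 0.0635] y ax [ 0.476 -0.88   0.   ] z [ 0.001  0.    -1.   ] F [ 0.55  0.68 -0.94] 3.3833
cm tool shift to TCP over foot(.499,.168): [ 0.   -0.03 -0.05]
plate [0.5072 0.1535] foot [0.4969 0.1681] rel mm [-10.3  14.6]
plate [0.5066 0.1535] foot [0.5015 0.1829] rel mm [-5.1 29.4]
plate [0.5086 0.1539] foot [0.4982 0.1693] rel mm [-10.4  15.4]
```

View pics/d.png

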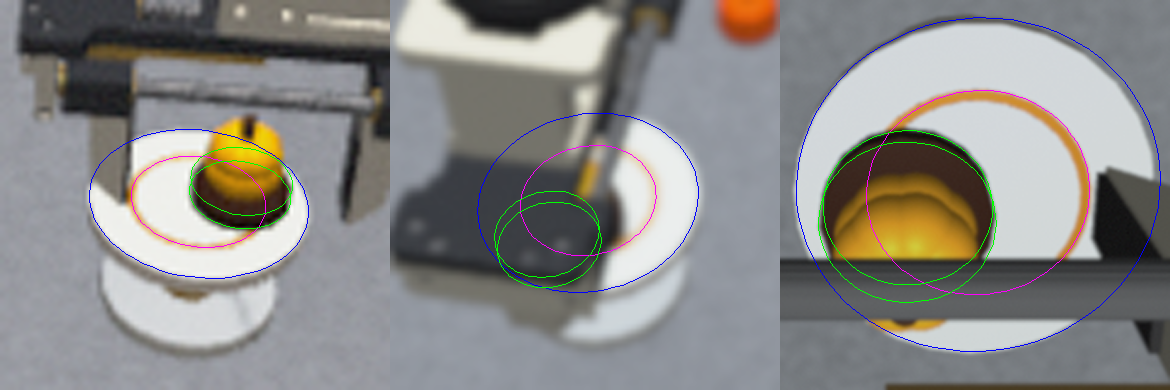

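Pumpkin sits between the open fingers: in the scene panel they are at about (120,160) and (350,180), clear of the foot on both sides. I'll push slowly with the rear finger.

drive_tool(commands=[[[0, 0, 0], [0, 0.5, 0], 1], [[0, 0, 0], [0, 1.0, 0], 1], [[0, 0, 0], [0, 1.4, 0], 1], [[0, 0, 0], [0, 1.7, 0], 1], [[0, 0, 0], [0, 1.9, 0], 1], [[0, 0, 0], [0, 2.0, 0], 1], [[0, 0, 0], [0, 2.1, 0], 1], [[0, 0, 0], [0, 2.2, 0], 1], [[0, 0, 0], [0, 2.3, 0], 1], [[0, 0, 0], [0, 2.4, 0], 1], [[0, 0, 0], [0, 2.5, 0], 1], [[0, 0, 0], [0, 2.6, 0], 1], [[0, 0, 0], [0, 2.7, 0], 1], [[0, 0, 0], [0, 2.8, 0], 1], [[0, 0, 0], [0, 2.9, 0], 1], [[0, 0, 0], [0, 3.0, 0], 1], [[0, 0, 0], [0, 3.0, 0], 1], [[0, 0, 0], [0, 3.0, 0], 1]])

```text
clock: 5.03
position: [0.5129, 0.1409, 0.0627]
ee_rot: [3.046, 0.771, -0.0]
force: [-0.9, -0.4, 0.7]
width: 1.001
gripper_force: 0.0
```

```bash
python3 rel.py 3 x pics/e.png
```

```text
pos [0.5129 0.1409 0.0627] y ax [ 0.476 -0.88   0.   ] z [-0. -0. -1.] F [-0.86 -0.42  0.66] 5.0333
cm tool shift to TCP over foot(.499,.168): [ 0.07 -3.04 -0.13]
plate [0.5073 0.1534] foot [0.5016 0.1629] rel mm [-5.7  9.5]
plate [0.5068 0.1534] foot [0.5191 0.1541] rel mm [12.3  0.7]
plate [0.5077 0.1556] foot [0.5027 0.1627] rel mm [-4.9  7.1]
```

View pics/e.png

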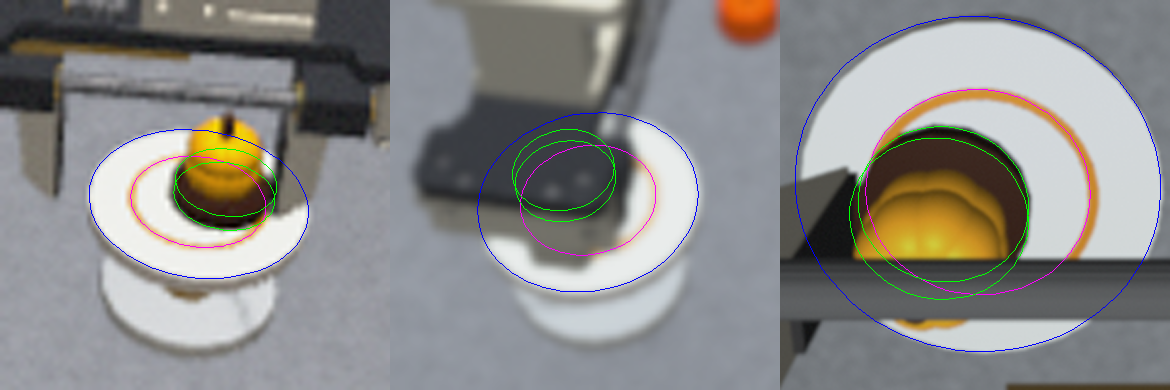

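Finger is in contact and the pumpkin slides upright. About 11 mm remain along the push, so I'll continue.

drive_tool(commands=[[[0, 0, 0], [0, 0.1, -0.05], 1], [[0, 0, 0], [0, 0.2, -0.1], 1], [[0, 0, 0], [0, 0.3, -0.1], 1], [[0, 0, 0], [0, 0.4, -0.1], 1], [[0, 0, 0], [0, 0.5, -0.1], 1], [[0, 0, 0], [0, 0.6, -0.1], 1], [[0, 0, 0], [0, 0.7, -0.1], 1], [[0, 0, 0], [0, 0.8, -0.1], 1], [[0, 0, 0], [0, 0.9, -0.1], 1], [[0, 0, 0], [0, 1.0, -0.1], 1], [[0, 0, 0], [0, 1.05, -0.1], 1], [[0, 0, 0], [0, 1.05, -0.1], 1], [[0, 0, 0], [0, 1.05, -0.1], 1], [[0, 0, 0], [0, 0.7, -0.1], 1], [[0, 0, 0], [0, 0, -0.1], 1], [[0, 0, 0], [0, -1.0, -0.1], 1], [[0, 0, 0], [0, -1.3, -0.1], 1], [[0, 0, 0], [0, -1.3, -0.1], 1], [[0, 0, 0], [0, -1.3, -0.1], 1], [[0, 0, 0], [0, -1.3, -0.1], 1]])

```text
clock: 6.85
position: [0.5067, 0.1523, 0.0637]
ee_rot: [3.045, 0.771, -0.0]
force: [-0.2, 0.1, 0.1]
width: 0.998
gripper_force: 0.0
```

```bash
python3 rel.py 3 x pics/f.png
```

```text
pos [0.5067 0.1523 0.0637] y ax [ 0.476 -0.88   0.   ] z [ 0. -0. -1.] F [-0.22  0.08  0.14] 6.85
cm tool shift to TCP over foot(.499,.168): [ 0.07 -1.75 -0.03]
plate [0.5072 0.1533] foot [0.5073 0.152 ] rel mm [ 0.1 -1.3]
plate [0.5063 0.1538] foot [0.516  0.1682] rel mm [ 9.7 14.4]
plate [0.5072 0.1556] foot [0.5085 0.1532] rel mm [ 1.3 -2.4]
```

View pics/f.png

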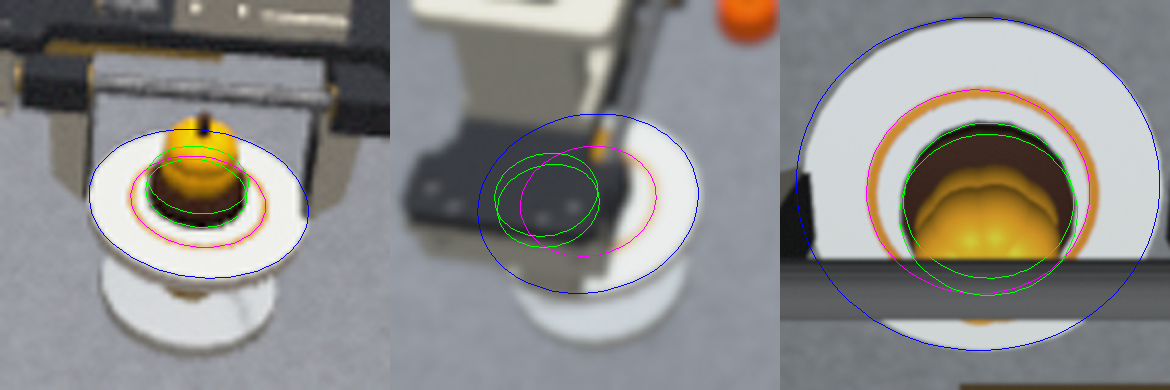

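The foot is inside the ring with about 1.5 mm error. The fingers are clear on both sides, so I'll lift straight up.

drive_tool(commands=[[[0, 0, 0], [0, 0, -1], 1], [[0, 0, 0], [0, 0, -3], 1], [[0, 0, 0], [0, 0, -6], 1], [[0, 0, 0], [0, 0, -9], 1], [[0, 0, 0], [0, 0, -13], 1], [[0, 0, 0], [0, 0, -17], 1], [[0, 0, 0], [0, 0, -20], 1], [[0, 0, 0], [0, 0, -20], 1], [[0, 0, 0], [0, 0, -20], 1], [[0, 0, 0], [0, 0, -20], 1], [[0, 0, 0], [0, 0, -20], 1], [[0, 0, 0], [0, 0, -20], 1]])

```text
clock: 8.0
position: [0.506, 0.152, 0.2626]
ee_rot: [3.045, 0.771, -0.004]
force: [-0.1, -0.2, -0.6]
width: 0.997
gripper_force: 0.0
```

```bash
python3 rel.py 3 x pics/g.png
```

```text
pos [0.506  0.152  0.2626] y ax [ 0.476 -0.88  -0.   ] z [-0.002 -0.001 -1.   ] F [-0.06 -0.19 -0.62] 8.0
cm tool shift to TCP over foot(.499,.168): [ 0.19 -1.73 19.86]
plate [0.5072 0.1533] foot [0.5073 0.152 ] rel mm [ 0.2 -1.3]
plate [0.5065 0.1534] foot [0.5115 0.1508] rel mm [ 4.9 -2.6]
plate [0.5073 0.1542] foot [0.5096 0.1532] rel mm [ 2.3 -1. ]
```

View pics/g.png

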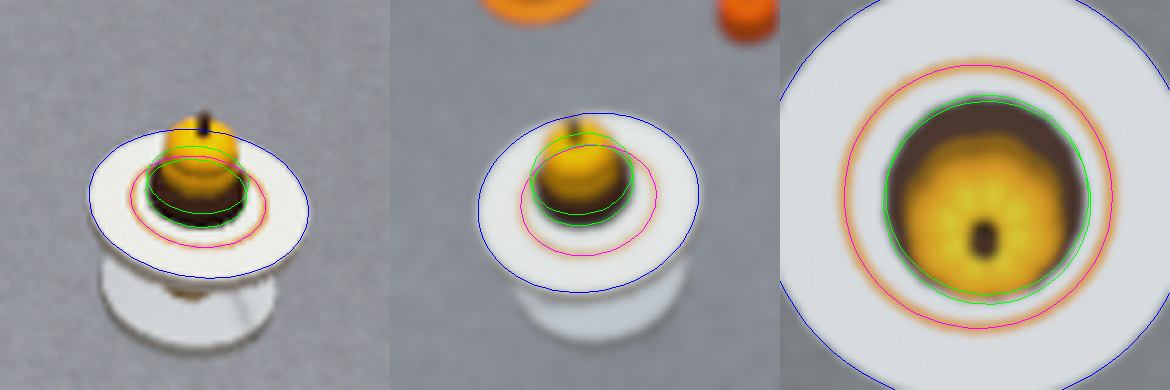

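The pumpkin stands upright, the foot is inside the ring about 2 mm off centre, and the hand is well clear.

```bash
python3 -c "
from cell import job
print(job.sign_off())"
```

```text
the job is handed in; nothing more can be done
None
```

I nudged the yellow pumpkin into the gold ring and handed the job in after about 8 s of robot time: it stands upright, its foot about 2 mm off centre by the scene and wrist cameras (the blurrier side camera read about 5.5 mm), the hand is clear and nothing else was touched; sign-off returned no verdict.

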